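# Take the tab-locked cap off the solvent filter pot

### The arm

A 7-joint arm with a two-finger parallel gripper is mounted at the origin on the work surface. World frame = base frame: x ahead of the robot, y to its left, z up, the work surface at z = 0. Lengths are in m, angles in rad, forces in N, time in s.
With the tool pointing down it reaches from about 0.425 to 0.875 m from the base axis. Payload 4.7 kg.
Tool frame: the origin (TCP) lies at the very end of the fingers, on their centre line; the grasp point (between the pads) lies 19 mm behind it; z points along the fingers, y is the line along which they close (so a half turn about z gives the same grasp; the last joint's range is limited). The gripper opens to 87 mm and grips with 3 to 60 N. Pads are 19 mm wide; open, the fingers measure 117 mm over their backs; the gripper's body (75 mm by 190 mm) begins 51 mm behind the grasp point.
Start: joints at [-1.303, 0.321, -0.07, 1.45, 0.023, 1.371, -0.057], TCP at [0.163, 0.629, 0.223] pointing down, gripper open.
Joint ranges: [-2.86, 2.86], [-0.3, 2.09], [-1.38, 1.24], [0.06, 2.45], [-1.56, 4.7], [0.09, 2.05], [-2.69, 2.69]. Speed limits (rad/s): [2.57, 2.57, 3.14, 3.14, 3.14, 3.14, 3.14].

### API

Orientations are given as a rotation vector (axis times angle).
In Python, from bench import ctrl, imaging, ticket gives the robot as it stands.
- The arm moves only by the tool jog_arm, never from a script. Its argument "rows" is text: rows parted by semicolons, each of 7 numbers parted by spaces: the shift along the tool's x, y, z in cm, then the turn, a rotation vector about the tool's x, y, z in rad, then the closure, from -1 (fully open) to 1 (shut), so that 0 is half open. A call has 1 to 5 rows; each row shifts and turns the commanded pose from where the row before left it, along the tool's axes as they then stand; what a row does not reach is not made up. A row lasts 1/8 s, in which the tool goes at most 62.5 mm and 10.7 degrees, less where a joint would pass 70% of its speed; a pose out of reach is approached as far as the arm can. A call with a gripper value outside its range is refused whole. The fingers move at their own pace and stop on an object; "force" is the grip in N (left out, the last holds). Time passes only in rows, so rows that do not move let the fingers close. It gives the time, the measured TCP pose, the force, the opening and the grip force at its end, in the units of the state.
- ctrl.get_state(): the state, without advancing time (a new reading comes with each control period).
- imaging.get_image(name): name is "side" or "top" or "wrist"; returns a dict with "img" (420x560x3 uint8, blue, green, red), "vertical_fov" (degrees; the focal length in pixels is half the picture's height over the tangent of half this angle, whatever the lens; pixels are square), "cx", "cy" (the principal point, pixels), "k1" (the pictures are not rectified: a ray, as slopes to the right and down, at radius r is drawn at 1 + k1 r^2 times it, then the intrinsics apply), "origin" and "orientation" of the camera in the world. Camera axes: x right, y down, z forward; pixel columns grow to the right and rows downward; lengths in m; the calibration is good to about 2 mm. A picture is of the moment at which its call begins. There is no depth.
- ticket.close_job(): hands the job in; it is judged then, once.
The state is a dict: "time": time; "joint_positions": joint angles; "qd": joint speeds; "joint_torque": joint torques, N m; "position": TCP position; "tool_rot": TCP orientation; "ft_force": force on the tool from outside, world axes, zero at the start; "torque": the same for the moment, N m; "grip_width": opening from 0.0 (shut) to 1.0 (fully open); "grip_force": force on a finger pad.
Only numpy, scipy, OpenCV 4.12 (cv2) and the standard library are available. Lean on these libraries where they do the work, as an engineer would, in place of code of your own. Each camera call takes 0.05 s, during which the arm holds its last target. There are 200 camera calls.

### The job

Open the steel filter pot: squeeze the two upright tabs of its cap together and, keeping them squeezed, turn the cap anticlockwise (seen from above) to the stop that you will feel, without forcing it against the stop or pulling it up before its lugs are free. Then lift the cap out and set it down gently, upright, in the middle of the shallow metal tray and let go. Leave the bottles, the jar and the mouse where they are.

Things in the scene. Friction and masses are not known exactly. Their poses are not given: they have to be found in the camera images.
- pot: Round steel filter pot, 92 mm across, fixed to the bench by a 130 x 110 mm foot plate; origin at the centre of its underside, z up. Two brass ports lie along its x axis, 28 mm up. Rim 77 mm up; the cap is sunk in it, its disc on a ledge 70 mm up. At the +y and -y sides the rim has a 16 mm wide pocket that catches the tooth of a cap tab. Locked start: cap x along pot x.
- pot_seat (a point): Centre of the pot's ledge, 70 mm up. Under the ledge two lugs of the cap (along cap x, 30 mm out) are held down; it has two gaps for them, each ending at a stop. The turn from the locked start to the stop differs from pot to pot, 40 to 80 degrees, and can only be felt. The lugs come out only within the last 8 degrees or so before the stop; about 4 degrees back from the stop is mid-gap.
- cap_grip (a point): Point on the cap's axis half-way between its two upright tabs, 30 mm above the disc's underside (100 mm above the bench in the pot), 42 mm above the foot of the stem, 16 mm below the tabs' tops. z up; the tabs stand at +y and -y: squeeze along y. A 19 mm thick boss between the tabs ends 4 mm above it. In the pot the cap has 2 mm side play and 1.5 mm up-and-down play.
- cap: The loose cap, white plastic, about 0.14 kg; origin at the centre of the foot of its stem, 42 mm below the point between the tabs. Disc 68 mm across, 8 mm thick, its upper face 78 mm above the bench when seated; below it a stem 40 mm across and 12 mm long, on which the cap stands level when put down.
- lugs: The cap's two bayonet lugs, hidden under the ledge while it is in the pot, rigid with the cap and with its axes and origin (centre of the stem's foot): blocks 12 mm wide and 5 mm thick, reaching 30 mm out along +x and -x, tops 6.5 mm above the foot. Strain on them (the stop when turning, the ledge when lifting) breaks them above 25 N, about 0.4 N m of turning; the stop is hard.
- tab_a (a joint): Inward travel (m) of the tab at the cap's +y side: 0 sprung out (tooth in the rim pocket), 0.006 fully squeezed; tooth free beyond 0.004. Each tab is an upright grey plate 20 mm wide, 4 mm thick, rising 38 mm from the disc; outer faces 48 mm apart when out, 36 mm when both are squeezed home. Spring: 2 N to start, 7.5 N at full travel.
- tab_b (a joint): The same for the grip tab at the cap's -y side.
- tray: Shallow open aluminium tray fixed to the bench, 130 x 130 mm outside, 16 mm high, 4 mm walls; origin at the centre of its underside; its inner floor lies 4 mm above the bench.
- amber_bottle: Bystander: amber glass bottle, 72 mm across, 150 mm high; origin at the centre of its underside.
- jar: Bystander: small glass jar, 52 mm across, 70 mm high; origin at the centre of its underside.
- blue_bottle: Bystander: clear bottle with a blue cap, 66 mm across, 170 mm high; origin at the centre of its underside.
- mouse: Bystander: grey computer mouse, 105 x 60 x 32 mm; origin at the centre of its underside.

How it is judged:
On the way, in this order (a step that is already met when the one before it is completed fails the run):
1. both tabs are squeezed in while the cap is still seated in its locked position (value of joint each of tab_a, tab_b above 0.004 m and angle between the x axis of cap and the x axis of pot, either way round below 0.15 rad and z of cap in the frame of pot below 0.062 m), for 0.1 s.
2. with both tabs squeezed, the cap has been turned well away from the locked position while still seated in the pot (angle between the x axis of cap and the x axis of pot, either way round above 0.45 rad and horizontal distance between cap and pot below 0.005 m and z of cap in the frame of pot below 0.062 m and value of joint each of tab_a, tab_b above 0.004 m), for 0.1 s.
3. the cap is lifted clear of the pot (z of cap in the frame of pot above 0.085 m), for 0.1 s.
At the end, for the whole second after the job is handed in: The cap stands upright (within 6 degrees) on the tray's floor, its centre within 25 mm of the tray's centre along each side, at rest and released (x of cap in the frame of tray between -0.025 and 0.025 m and y of cap in the frame of tray between -0.025 and 0.025 m and z of cap in the frame of tray below 0.008 m and angle between cap's own z axis and vertical below 0.1 rad and linear speed of cap below 0.01 m/s); the robot touches nothing.
It fails at once if the cap's lugs are forced: more than 25 N between them and the pot (turned hard against the stop or pulled up under the ledge) (contact force between lugs and pot above 25 N).
It fails at once if a bottle, the jar or the mouse is pushed more than 15 mm or tipped (distance of any of amber_bottle, jar, blue_bottle, mouse from where it was at the start of the episode above 0.015 m or angle between any of amber_bottle, jar, blue_bottle, mouse's own z axis and vertical above 0.3 rad).
It fails at once if the cap is dropped or slammed down on the tray (it comes down on it faster than 0.4 m/s) (linear speed of cap above 0.4 m/s and z of cap in the frame of tray below 0.03 m and horizontal distance between cap and tray below 0.07 m).
It also fails if it takes over 72 s, if anything falls off the work surface, if the arm or the gripper's body presses on something with over 40 N, if the wrist force passes 120 N, or if a joint passes its speed limit or range.

## Working session

There is one attempt and no reset: what is moved stays moved. The work goes in short steps, Python scripts to look and compute and a tool call to move; the robot and the scene stay as the last step left them, time stands still between calls to the robot, and variables do not carry over. Pictures are saved under pics/ and viewed, at most 10 in all, crops included, and the job is handed in when it is done.

Besides the shell and the picture viewer there is one more tool, called after "Call:" in YAML: its name, and indented under it one key for each argument. jog_arm: Moves the arm, as the interface text tells. Its arguments: {"type":"object","properties":{"rows":{"type":"string"},"force":{"type":"number"}},"required":["rows"]}

```bash
mkdir -p pics
cat > h.py <<'E'
import numpy as np,cv2,sys
from scipy.spatial.transform import Rotation as R
from bench import ctrl,imaging,ticket
def cam(d):
    f=210/np.tan(np.radians(d["vertical_fov"])/2)
    o=np.array(d["orientation"],float)
    M=o if o.shape==(3,3) else (R.from_rotvec(o).as_matrix() if o.size==3 else R.from_quat(o).as_matrix())
    return f,M,np.array(d["origin"])
def ray(d,u,v):
    f,M,o=cam(d); p=np.array([(u-d["cx"])/f,(v-d["cy"])/f]); q=p.copy()
    for _ in range(30): q=p/(1+d["k1"]*(q@q))
    return o,M@np.array([*q,1])
def atz(d,u,v,z):
    o,r=ray(d,u,v); return o+r*(z-o[2])/r[2]
def proj(d,P):
    f,M,o=cam(d); c=M.T@(np.array(P)-o); q=c[:2]/c[2]; q=q*(1+d["k1"]*(q@q)); return q*f+[d["cx"],d["cy"]]
def save(name,fn):
    d=imaging.get_image(name); cv2.imwrite("pics/"+fn+".png",d["img"]); np.save("pics/"+fn+".npy",d,allow_pickle=True); return d
def load(fn): return np.load("pics/"+fn+".npy",allow_pickle=True).item()
E
python3 - <<'E'
from h import *
a=save("top","top1");b=save("side","side1")
for d in(a,b):print({k:v for k,v in d.items() if k!="img"})
print(ctrl.get_state())
E
```

```text
{'vertical_fov': 53.15071633529459, 'cx': 280.1794170086418, 'cy': 203.8102272921861, 'k1': -0.13189443414553456, 'origin': array([ 0.35574905, -0.00294355,  1.06488728]), 'orientation': array([-2.12488196,  2.07415474, -0.23834312])}
{'vertical_fov': 51.845707261123884, 'cx': 278.3397759233372, 'cy': 212.56459005886595, 'k1': -0.07948746290220308, 'origin': array([-0.13084433, -0.63391362,  0.61901701]), 'orientation': array([-1.92138766,  0.89341704, -0.49776287])}
{'time': 0.1, 'joint_positions': array([-1.30289949,  0.32175685, -0.07005637,  1.45158055,  0.02263124,
        1.37082231, -0.05688761]), 'qd': array([ 0.00108257, -0.00334879,  0.00113791, -0.0036262 ,  0.00051186,
       -0.00238981,  0.00078414]), 'joint_torque': array([ 2.75221475e-05, -4.92570412e+01, -4.05616164e-01, -3.13398921e+01,
       -6.42000418e-02,  3.93367920e-02,  6.30816180e-05]), 'position': array([0.1631488 , 0.62865808, 0.22155168]), 'tool_rot': array([-3.97551002e-01, -3.11624483e+00,  2.79416990e-03]), 'ft_force': array([-0.94520602, -0.21857062, -0.34452249]), 'torque': array([-0.00490056,  0.04310438, -0.04062537]), 'grip_force': 0.0, 'grip_width': 1.0001016518048582}
```

View pics/top1.png

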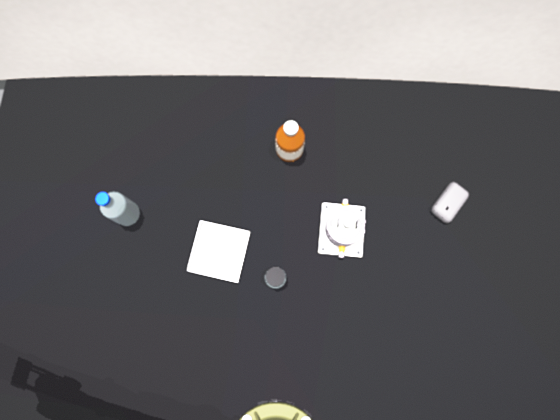

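View pics/side1.png

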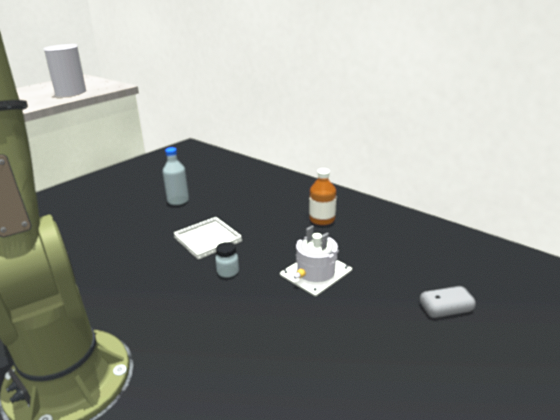

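The top view shows the pot foot plate with corners at about (322,204), (366,206), (364,257), (319,255), and the brass ports near (345,203) and (342,252). The tray corners are about (202,222), (249,228), (239,280), (188,273). The amber bottle is at (290,145), the jar at (275,278), the blue bottle at (120,208) and the mouse at (450,203).

Run:
```python
from h import *
d=load("top1")
for n,c,z in(("foot",[(322,204),(366,206),(364,257),(319,255)],.004),("tray",[(202,222),(249,228),(239,280),(188,273)],.016)):
    P=np.array([atz(d,*p,z)[:2] for p in c]);print(n,P.round(3).tolist(),P.mean(0).round(4),[np.linalg.norm(P[i]-P[i-1]).round(3) for i in range(4)])
for n,p,z in(("amber",(291,127),.15),("jar",(275,278),.07),("blue",(103,199),.17),("mouse",(450,203),.03)):print(n,atz(d,*p,z)[:2].round(3))
st=ctrl.get_state();print(R.from_rotvec(st["tool_rot"]).as_matrix().round(3))
s=load("side1")
cv2.imwrite("pics/crop1.png",np.hstack([cv2.resize(d["img"][190:270,305:380],(375,400),interpolation=2),cv2.resize(s["img"][215:295,275:355],(400,400),interpolation=2)]))
```

```text
foot [[0.604, -0.106], [0.602, -0.221], [0.469, -0.214], [0.471, -0.099]] [ 0.5365 -0.1601] [np.float64(0.133), np.float64(0.115), np.float64(0.133), np.float64(0.115)]
tray [[0.547, 0.201], [0.534, 0.08], [0.403, 0.099], [0.417, 0.228]] [0.4753 0.1519] [np.float64(0.133), np.float64(0.121), np.float64(0.133), np.float64(0.129)]
amber [ 0.754 -0.019]
jar [0.408 0.01 ]
blue [0.565 0.4  ]
mouse [ 0.609 -0.438]
[[-0.968  0.251 -0.   ]
 [ 0.251  0.968 -0.002]
 [-0.    -0.002 -1.   ]]
```

View pics/crop1.png

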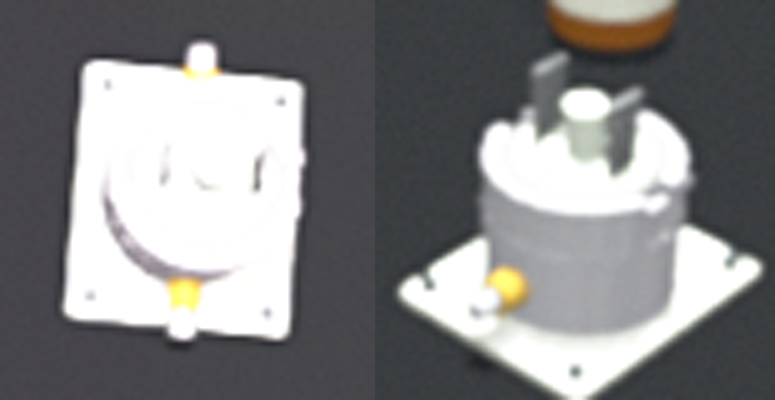

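The crop shows the tabs along about ±world y, with the pot x axis near -3° in world. Next I plan an arc to above the pot, with tool y at about -93°.

```bash
cat >> h.py <<'E'
def yaw(M): return np.degrees(np.arctan2(M[1,1],M[0,1]))
def tool(y):  # tool pointing down, tool-y at world angle y (deg)
    y=np.radians(y); Y=np.array([np.cos(y),np.sin(y),0]);Z=np.array([0,0,-1.]);return np.column_stack([np.cross(Y,Z),Y,Z])
def plan(P,dyaw,n,g,arc=False,p0=None,M0=None):
    """rows to reach P with the tool vertical, total yaw change dyaw deg"""
    st=ctrl.get_state();p=np.array(st["position"]) if p0 is None else np.array(p0,float);M=R.from_rotvec(st["tool_rot"]).as_matrix() if M0 is None else M0
    s=p.copy();y0=yaw(M);P=np.array(P);out=[]
    for i in range(1,n+1):
        t=i/n
        if arc:
            pol=lambda q:np.array([np.hypot(*q[:2]),np.arctan2(q[1],q[0]),q[2]])
            a=pol(s)+t*(pol(P)-pol(s));w=np.array([a[0]*np.cos(a[1]),a[0]*np.sin(a[1]),a[2]])
        else: w=s+t*(P-s)
        sh=np.round(M.T@(w-p)*100,1);p=p+M@sh/100
        r=np.round(R.from_matrix(M.T@tool(y0+t*dyaw)).as_rotvec(),3);M=M@R.from_rotvec(r).as_matrix()
        out.append(" ".join(f"{v:g}" for v in[*sh,*r,g]))
    for i in range(0,n,5):print("; ".join(out[i:i+5]))
    return p,M
E
python3 - <<'E'
from h import *
plan([.536,-.16,.24],-168.5,20,-1,True)
E
```

```text
-5.2 -0.7 -0.1 -0.002 0 0.147 -1; -5.1 -0.3 -0.1 0 0 0.147 -1; -5.2 0.1 -0.1 0 0 0.147 -1; -5.1 0.3 -0.1 0 0 0.147 -1; -5 0.7 -0.1 0 0 0.147 -1
-4.9 1 -0 0 0 0.147 -1; -4.9 1.4 -0.1 0 -0 0.147 -1; -4.7 1.6 -0.1 0 -0 0.147 -1; -4.5 1.9 -0.1 0 -0 0.147 -1; -4.4 2.2 -0.1 0 -0 0.147 -1
-4.1 2.5 -0.1 0 -0 0.147 -1; -4 2.7 -0.1 0 -0 0.148 -1; -3.8 3 -0.1 0 -0 0.147 -1; -3.5 3.1 -0.1 0 -0 0.147 -1; -3.3 3.4 -0.1 0 -0 0.147 -1
-3 3.6 -0.1 0 -0 0.147 -1; -2.8 3.7 -0.1 0 -0 0.147 -1; -2.5 3.9 -0.1 -0 -0 0.147 -1; -2.2 4 -0 -0 -0 0.147 -1; -2 4.1 -0.1 -0 -0 0.147 -1
```

Call:
jog_arm:
  rows: "-5.2 -0.7 -0.1 0 0 0.147 -1; -5.1 -0.3 -0.1 0 0 0.147 -1; -5.2 0.1 -0.1 0 0 0.147 -1; -5.1 0.3 -0.1 0 0 0.147 -1; -5 0.7 -0.1 0 0 0.147 -1"

```text
time: 0.72
position: [0.3834, 0.4961, 0.227]
tool_rot: [1.498, 2.762, -0.001]
ft_force: [0.8, 0.3, -0.5]
grip_width: 0.999
grip_force: 0.0
```

Call:
jog_arm:
  rows: "-4.9 1 0 0 0 0.147 -1; -4.9 1.4 -0.1 0 0 0.147 -1; -4.7 1.6 -0.1 0 0 0.147 -1; -4.5 1.9 -0.1 0 0 0.147 -1; -4.4 2.2 -0.1 0 0 0.147 -1"

```text
time: 1.35
position: [0.5269, 0.2955, 0.2311]
tool_rot: [2.39, 2.039, -0.001]
ft_force: [0.2, -0.4, -0.2]
grip_width: 0.999
grip_force: 0.0
```

Call:
jog_arm:
  rows: "-4.1 2.5 -0.1 0 0 0.147 -1; -4 2.7 -0.1 0 0 0.148 -1; -3.8 3 -0.1 0 0 0.147 -1; -3.5 3.1 -0.1 0 0 0.147 -1; -3.3 3.4 -0.1 0 0 0.147 -1"

```text
time: 1.98
position: [0.578, 0.064, 0.2361]
tool_rot: [-2.963, -1.043, 0.001]
ft_force: [0.6, -1.2, -0.5]
grip_width: 1.0
grip_force: 0.0
```

Call:
jog_arm:
  rows: "-3 3.6 -0.1 0 0 0.147 -1; -2.8 3.7 -0.1 0 0 0.147 -1; -2.5 3.9 -0.1 0 0 0.147 -1; -2.2 4 0 0 0 0.147 -1; -2 4.1 -0.1 0 0 0.147 -1"

```text
time: 2.6
position: [0.5353, -0.1611, 0.2401]
tool_rot: [3.14, -0.091, -0.001]
ft_force: [0.8, 0.1, 0.1]
grip_width: 1.001
grip_force: 0.0
```

Run:
```python
from h import *
d=save("wrist","w1");st=ctrl.get_state();M=R.from_rotvec(st["tool_rot"]).as_matrix()
print(st["time"],st["position"],yaw(M),st["joint_positions"].round(2),st["ft_force"],st["torque"]);print(d["origin"],d["k1"],cam(d)[1].round(3))
```

```text
2.65 [ 0.53202203 -0.16923257  0.24077733] -94.1453185153677 [-0.48  0.14  0.82  1.68 -0.1   1.37 -1.29] [-2.56061619 -6.36000959  0.35345466] [-0.44840807  0.37427393  0.01502455]
[ 0.61879391 -0.16639797  0.40250017] -0.029699471862804333 [[-0.056 -0.952 -0.3  ]
 [-0.998  0.054  0.017]
 [-0.     0.301 -0.954]]
```

View pics/w1.png

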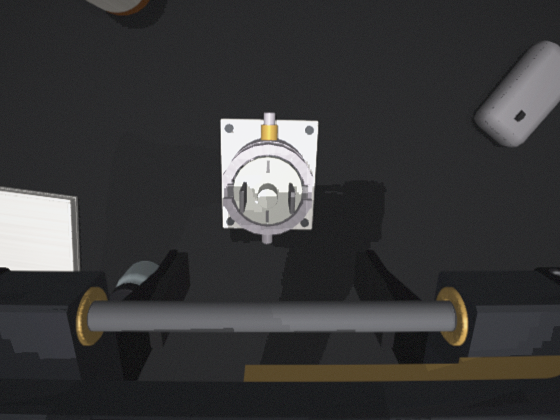

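The wrist view shows the pot rim around (268,190), with the tabs at about (243,197) and (292,197). The arm was still settling, so I let it settle and look again.

Call:
jog_arm:
  rows: "0 0 0 0 0 0 -1; 0 0 0 0 0 0 -1; 0 0 0 0 0 0 -1"
  force: 15

```text
time: 3.02
position: [0.5365, -0.1581, 0.2402]
tool_rot: [-3.14, 0.079, 0.001]
ft_force: [-0.0, 0.4, 0.3]
grip_width: 0.997
grip_force: 0.0
```

Run:
```python
from h import *
d=save("wrist","w2");st=ctrl.get_state();M=R.from_rotvec(st["tool_rot"]).as_matrix()
print(st["time"],st["position"],yaw(M),st["joint_positions"].round(2),st["ft_force"],st["torque"]);print(d["origin"])
print(atz(d,268,190,.09))
cv2.imwrite("pics/w2c.png",cv2.resize(d["img"][100:250,200:350],(600,600),interpolation=2))
```

```text
3.075 [ 0.53646581 -0.15829963  0.24028181] -92.89154951634693 [-0.49  0.14  0.81  1.68 -0.1   1.37 -1.29] [ 0.62174641  0.46525887 -0.81568668] [-0.09071543  0.15395985 -0.04148584]
[ 0.62003895 -0.16272948  0.40261589]
[ 0.54209847 -0.15557271  0.09      ]
```

View pics/w2c.png

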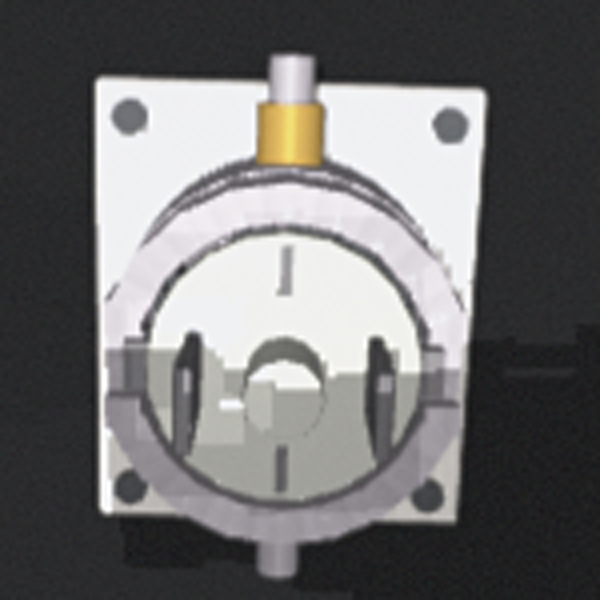

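The crop (4x, offset 200,100) shows the pockets at (127,370) and (443,377), the boss top at (285,400), the disc marks at (286,270) and (281,468), and the rim outline from 107 to 465 across.

Run:
```python
from h import *
d=load("w2")
F=lambda u,v,z:atz(d,200+u/4-.4,100+v/4-.4,z)[:2]
a,b=F(127,370,.077),F(443,377,.077);print("pockets",(a+b)/2,np.degrees(np.arctan2(*(b-a)[::-1])),np.linalg.norm(a-b))
a,b=F(281,468,.078),F(286,270,.078);print("marks",(a+b)/2,np.degrees(np.arctan2(*(b-a)[::-1])))
print("boss",F(285,400,.104))
a,b=F(188,335,.116),F(188,365,.116);print("tabtopsL",F(183,372,.116),"R",F(385,380,.116))
C=[F(*p,.004) for p in((97,78),(487,91),(457,522),(101,513))];print("foot",np.mean(C,0),np.array(C).round(4).tolist())
P=[np.append(F(*p,.077),0) for p in((107,405),(465,405),(280,545),(290,168))];print("rim",np.array(P).round(4).tolist())
# side image check: boss top
print("proj side boss", proj(load("side1"),[.537,-.158,.104]),proj(load("top1"),[.537,-.158,.104]))
```

```text
pockets [ 0.53573264 -0.15793798] -94.07089445206778 0.07743486522675158
marks [ 0.53658839 -0.15757391] -4.220149461238318
boss [ 0.5365483  -0.15800786]
tabtopsL [ 0.54722074 -0.13654483] R [ 0.5433418  -0.17998135]
foot [ 0.53585022 -0.15787739] [[0.6052, -0.1081], [0.5964, -0.2178], [0.4668, -0.2078], [0.4751, -0.0977]]
rim [[0.5298, -0.1136, 0.0], [0.5256, -0.2019, 0.0], [0.4908, -0.1544, 0.0], [0.5853, -0.1615, 0.0]]
proj side boss [317.30830314 235.06048795] [348.19900499 222.87784913]
```

Call:
jog_arm:
  rows: "0 0 4.5 0 0 0.023 -1; 0 0 4.5 0 0 0 -1; 0 0 3.4 0 0 0 -1; 0 0 2 0 0 0 -1; 0 0 1 0 0 0 -1"
  force: 15

```text
time: 3.7
position: [0.5361, -0.1593, 0.0858]
tool_rot: [3.139, -0.118, -0.001]
ft_force: [0.7, -0.1, 0.6]
grip_width: 1.001
grip_force: 0.0
```

Call:
jog_arm:
  rows: "0 0 0 0 0 0 -1; 0 0 0 0 0 0 -1; 0 0 0 0 0 0 -1"

```text
time: 4.08
position: [0.5368, -0.1599, 0.0876]
tool_rot: [-3.139, 0.119, -0.003]
ft_force: [0.2, -0.6, -0.0]
grip_width: 0.997
grip_force: 0.0
```

```bash
cat >> h.py <<'E'
def show():
    st=ctrl.get_state();M=R.from_rotvec(st["tool_rot"]).as_matrix()
    print(round(st["time"],2),st["position"].round(4),"yaw",yaw(M).round(2),"F",st["ft_force"].round(2),"T",st["torque"].round(3),"w",round(st["grip_width"]*87,1),"gf",st["grip_force"],"q7",st["joint_torque"][6].round(3))
E
python3 -c "
from h import *
show();d=save('wrist','w3');show()"
```

```text
4.08 [ 0.5368 -0.1599  0.0876] yaw -94.36 F [ 0.16 -0.64 -0.01] T [-0.056  0.143 -0.007] w 86.8 gf 0.0 q7 -0.001
4.12 [ 0.5367 -0.1598  0.0874] yaw -94.36 F [-0.04 -0.62  0.4 ] T [-0.019  0.148  0.021] w 86.8 gf 0.0 q7 -0.001
```

View pics/w3.png

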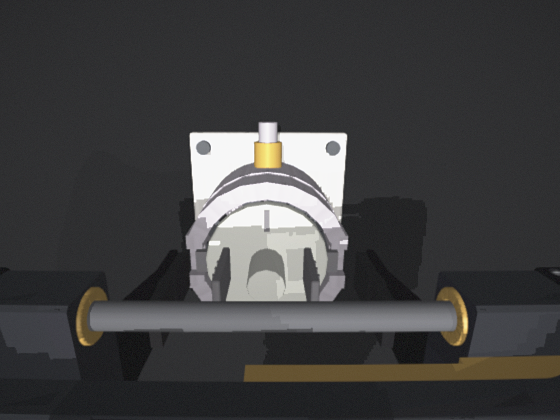

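The fingers straddle the tabs, centred on the cap at about (267,270). I make a small correction, then squeeze.

Call:
jog_arm:
  rows: "-0.05 -0.15 0.2 0 0 0.003 -1; 0 0 0 0 0 0 -0.4; 0 0 0 0 0 0 0.4; 0 0 0 0 0 0 0.4; 0 0 0 0 0 0 0.4"
  force: 15

```text
time: 4.75
position: [0.5356, -0.1583, 0.0846]
tool_rot: [-3.139, 0.125, -0.0]
ft_force: [-0.4, 0.2, 0.7]
grip_width: 0.633
grip_force: 0.0
```

Call:
jog_arm:
  rows: "0 0 0 0 0 0 0.4; 0 0 0 0 0 0 0.4; 0 0 0 0 0 0 0.4; 0 0 0 0 0 0 0.4; 0 0 0 0 0 0 0.4"

```text
time: 5.38
position: [0.5357, -0.1582, 0.0846]
tool_rot: [-3.139, 0.124, -0.0]
ft_force: [-0.0, -0.0, 0.2]
grip_width: 0.4
grip_force: 15.0
```

```bash
python3 -c "
from h import *
show()"
```

```text
5.38 [ 0.5357 -0.1582  0.0846] yaw -94.54 F [-0.05 -0.01  0.23] T [-0.009  0.134  0.033] w 34.8 gf 15.000011622905731 q7 0.001
```

Call:
jog_arm:
  rows: "0 0 0 0 0 -0.06 0.4; 0 0 0 0 0 -0.07 0.4; 0 0 0 0 0 -0.08 0.4; 0 0 0 0 0 -0.08 0.4; 0 0 0 0 0 -0.06 0.4"

```text
time: 6.0
position: [0.5357, -0.1583, 0.0846]
tool_rot: [3.112, 0.427, 0.0]
ft_force: [1.1, 0.2, -0.3]
grip_width: 0.403
grip_force: 15.0
```

```bash
python3 -c "
from h import *
show()"
```

```text
6.0 [ 0.5357 -0.1583  0.0846] yaw -74.37 F [ 1.11  0.16 -0.26] T [-0.069  0.159  0.004] w 35.0 gf 14.999311566352844 q7 -0.406
```

Call:
jog_arm:
  rows: "0 0 0 0 0 -0.06 0.4; 0 0 0 0 0 -0.06 0.4; 0 0 0 0 0 -0.05 0.4; 0 0 0 0 0 -0.04 0.4; 0 0 0 0 0 0 0.4"

```text
time: 6.62
position: [0.5357, -0.1583, 0.0846]
tool_rot: [3.051, 0.747, 0.0]
ft_force: [0.5, 0.2, -0.3]
grip_width: 0.402
grip_force: 15.0
```

```bash
python3 -c "
from h import *
show();d=save('wrist','w4')"
```

```text
6.62 [ 0.5357 -0.1583  0.0846] yaw -62.48 F [ 0.47  0.22 -0.25] T [-0.107  0.169  0.003] w 35.0 gf 14.999783635139465 q7 0.111
```

View pics/w4.png

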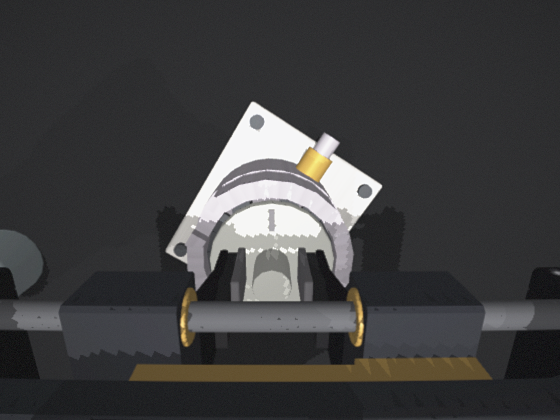

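The cap turns with the tool: the disc mark at (271,219) is aligned with the boss, about 32° turned. Now I feel for the stop in small steps with a lighter grip.

Call:
jog_arm:
  rows: "0 0 0 0 0 -0.035 0.4; 0 0 0 0 0 -0.035 0.4; 0 0 0 0 0 -0.03 0.4; 0 0 0 0 0 0 0.4"
  force: 10

```text
time: 7.18
position: [0.5357, -0.1582, 0.0846]
tool_rot: [-3.01, -0.9, -0.0]
ft_force: [0.4, -0.7, 0.6]
grip_width: 0.405
grip_force: 10.0
```

```bash
python3 -c "
from h import *
show()"
```

```text
7.17 [ 0.5357 -0.1582  0.0846] yaw -56.7 F [ 0.44 -0.73  0.56] T [-0.084  0.14  -0.031] w 35.2 gf 9.999826848506927 q7 0.081
```

Call:
jog_arm:
  rows: "0 0 0 0 0 -0.025 0.4; 0 0 0 0 0 -0.025 0.4; 0 0 0 0 0 0 0.4"

```text
time: 7.55
position: [0.5353, -0.1578, 0.0845]
tool_rot: [-2.985, -0.975, 0.001]
ft_force: [-1.1, 1.3, 2.4]
grip_width: 0.404
grip_force: 10.0
```

```bash
python3 -c "
from h import *
show()"
```

```text
7.55 [ 0.5353 -0.1578  0.0845] yaw -53.83 F [-1.06  1.34  2.4 ] T [ 0.194  0.511 -0.071] w 35.2 gf 10.000011920928955 q7 0.141
```

Call:
jog_arm:
  rows: "0 0 0 0 0 0 0.4; 0 0 0 0 0 0 0.4"

```text
time: 7.8
position: [0.5353, -0.1579, 0.0845]
tool_rot: [-2.986, -0.974, 0.001]
ft_force: [-3.4, 1.9, 2.8]
grip_width: 0.408
grip_force: 10.0
```

```bash
python3 -c "
from h import *
show()"
```

```text
7.8 [ 0.5353 -0.1579  0.0845] yaw -53.85 F [-3.42  1.9   2.77] T [ 0.359  0.793 -0.071] w 35.5 gf 10.000156313180923 q7 0.054
```

Call:
jog_arm:
  rows: "0 0 0 0 0 -0.01 0.4; 0 0 0 0 0 -0.01 0.4; 0 0 0 0 0 0 0.4"

```text
time: 8.18
position: [0.5352, -0.1577, 0.0845]
tool_rot: [-2.975, -1.004, 0.001]
ft_force: [-4.6, 2.9, 4.7]
grip_width: 0.409
grip_force: 10.0
```

```bash
python3 -c "
from h import *
show();d=save('wrist','w5')"
```

```text
8.18 [ 0.5352 -0.1577  0.0845] yaw -52.71 F [-4.62  2.87  4.72] T [ 0.674  1.106 -0.231] w 35.6 gf 10.000285890821488 q7 0.275
```

The turning torque rises steeply from yaw of about -54.3°, which is the stop, about 40° from locked. I back off about 4° and test a gentle lift.

Call:
jog_arm:
  rows: "0 0 0 0 0 0.04 0.4; 0 0 0 0 0 0.05 0.4; 0 0 0 0 0 0 0.4"
  force: 15

```text
time: 8.6
position: [0.5364, -0.1589, 0.0846]
tool_rot: [3.017, 0.87, 0.002]
ft_force: [-0.4, 0.3, 0.0]
grip_width: 0.401
grip_force: 15.0
```

```bash
python3 -c "
from h import *
show()"
```

```text
8.6 [ 0.5364 -0.1589  0.0846] yaw -57.82 F [-0.42  0.28  0.01] T [-0.076  0.185 -0.033] w 34.9 gf 15.000332593917847 q7 -0.161
```

Call:
jog_arm:
  rows: "0 0 -0.1 0 0 0 0.4; 0 0 -0.1 0 0 0 0.4; 0 0 0 0 0 0 0.4"

```text
time: 8.98
position: [0.5357, -0.1584, 0.0865]
tool_rot: [3.019, 0.87, 0.0]
ft_force: [0.6, -0.5, -1.6]
grip_width: 0.401
grip_force: 15.0
```

```bash
python3 -c "
from h import *
show()"
```

```text
8.97 [ 0.5357 -0.1584  0.0865] yaw -57.86 F [ 0.6  -0.51 -1.64] T [ 0.     0.125 -0.011] w 34.9 gf 14.999876618385315 q7 0.001
```

Call:
jog_arm:
  rows: "0 0 -0.1 0 0 0 0.4; 0 0 -0.1 0 0 0 0.4; 0 0 0 0 0 0 0.4"

```text
time: 9.35
position: [0.5358, -0.1582, 0.0887]
tool_rot: [3.019, 0.869, 0.001]
ft_force: [-0.1, -0.0, -0.6]
grip_width: 0.4
grip_force: 15.0
```

```bash
python3 -c "
from h import *
show()"
```

```text
9.35 [ 0.5358 -0.1582  0.0887] yaw -57.87 F [-0.13 -0.   -0.65] T [-0.07   0.164 -0.05 ] w 34.8 gf 14.999847561120987 q7 -0.002
```

Call:
jog_arm:
  rows: "0 0 -0.2 0 0 0 0.4; 0 0 -0.3 0 0 0 0.4; 0 0 -0.4 0 0 0 0.4; 0 0 -0.5 0 0 0 0.4; 0 0 0 0 0 0 0.4"
  force: 20

```text
time: 9.98
position: [0.5361, -0.1583, 0.1032]
tool_rot: [3.019, 0.869, 0.002]
ft_force: [-0.2, -0.0, -1.0]
grip_width: 0.398
grip_force: 20.0
```

Call:
jog_arm:
  rows: "0 0 -1.5 0 0 0 0.4; 0 0 -2.5 0 0 0 0.4; 0 0 -2.5 0 0 0 0.4; 0 0 -1.5 0 0 0 0.4; 0 0 0 0 0 0 0.4"

```text
time: 10.6
position: [0.5364, -0.1584, 0.1839]
tool_rot: [3.018, 0.869, 0.004]
ft_force: [0.5, 0.7, -2.3]
grip_width: 0.399
grip_force: 20.0
```

Run:
```python
from h import *
show();d=save('wrist','w6');s=save('side','s6');t=save('top','t6')
cv2.imwrite("pics/c6.png",np.hstack([cv2.resize(s["img"][130:290,140:380],(480,320)),cv2.resize(d["img"],(320,240)).repeat(1,0) if 0 else cv2.resize(d["img"],(320,320))]))
plan([.477,.152,.19],0,10,.4,True)
```

```text
10.6 [ 0.5364 -0.1584  0.1839] yaw -57.86 F [ 0.46  0.66 -2.31] T [-0.089  0.147 -0.001] w 34.7 gf 19.999828040599823 q7 -0.029
2 -2.7 -0.1 -0.001 0.001 0 0.4; 1.9 -2.7 -0.1 -0 0 0 0.4; 1.6 -2.9 -0.1 -0 0 0 0.4; 1.5 -2.9 -0 -0 0 0 0.4; 1.2 -3 -0.1 -0 0 0 0.4
1.1 -3 -0.1 -0 0 0 0.4; 0.8 -3 -0.1 -0 0 0 0.4; 0.7 -3 -0.1 -0 0 0 0.4; 0.5 -3.1 -0.1 -0 0 0 0.4; 0.3 -3 -0 -0 0 0 0.4
```

View pics/c6.png

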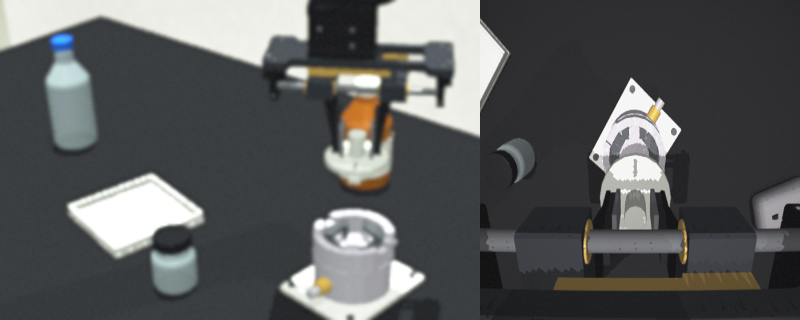

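The cap is out of the pot and hangs upright between the fingers, and the bystanders are undisturbed. The tray estimate of (.475,.152) is ample for the 25 mm tolerance, so I carry the cap over.

Call:
jog_arm:
  rows: "2 -2.7 0 0 0 0 0.4; 1.9 -2.7 -0.1 0 0 0 0.4; 1.6 -2.9 -0.1 0 0 0 0.4; 1.5 -2.9 0 0 0 0 0.4; 1.2 -3 -0.1 0 0 0 0.4"

```text
time: 11.38
position: [0.5287, 0.0068, 0.1843]
tool_rot: [3.019, 0.87, -0.003]
ft_force: [-0.4, -0.2, -0.8]
grip_width: 0.4
grip_force: 20.0
```

Call:
jog_arm:
  rows: "1.1 -3 0 0 0 0 0.4; 0.8 -3 0 0 0 0 0.4; 0.7 -3 0 0 0 0 0.4; 0.5 -3.1 0 0 0 0 0.4; 0.3 -3 0 0 0 0 0.4"

```text
time: 12.0
position: [0.4769, 0.1524, 0.1844]
tool_rot: [3.018, 0.87, -0.003]
ft_force: [0.7, 0.6, -1.1]
grip_width: 0.4
grip_force: 20.0
```

Call:
jog_arm:
  rows: "0 0 0 0 0 0 0.4; 0 0 0 0 0 0 0.4; 0 0 0 0 0 0 0.4"

```text
time: 12.38
position: [0.4783, 0.1503, 0.1852]
tool_rot: [3.019, 0.866, -0.001]
ft_force: [-0.4, -0.4, -0.9]
grip_width: 0.4
grip_force: 20.0
```

Run:
```python
from h import *
show();d=save('wrist','w7')
b=cv2.inRange(cv2.cvtColor(load("top1")["img"],cv2.COLOR_BGR2GRAY)[200:300,170:260],120,255)
c=max(cv2.findContours(b,0,2)[0],key=cv2.contourArea);r=cv2.minAreaRect(c);print(r,atz(load("top1"),r[0][0]+170,r[0][1]+200,.014))
st=ctrl.get_state();print(plan([.477,.152,.034],0,6,.4))
```

```text
12.38 [0.4783 0.1503 0.1852] yaw -57.98 F [-0.36 -0.35 -0.89] T [-0.039  0.128 -0.066] w 34.8 gf 19.999781548976898 q7 0.004
((47.96351623535156, 50.75321960449219), (54.1065559387207, 54.47714614868164), 13.392498016357422) [0.47472509 0.15582729 0.014     ]
-0 -0 2.5 0 0 -0 0.4; -0 -0.1 2.5 0 0 -0 0.4; -0 -0 2.6 0 0 -0 0.4; -0 -0 2.5 0 0 -0 0.4; -0 -0.1 2.5 0 0 -0 0.4
-0 -0 2.5 0 0 -0 0.4
(array([0.47730322, 0.15207099, 0.03435459]), array([[ 8.47891911e-01,  5.30169107e-01, -1.57163492e-04],
       [ 5.30169022e-01, -8.47891890e-01, -3.88750006e-04],
       [-3.39360894e-04,  2.46294771e-04, -9.99999912e-01]]))
```

View pics/w7.png

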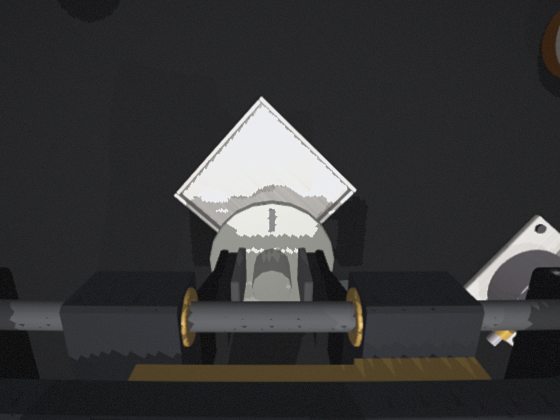

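The tray corners are at (176,194) and (355,190), and the cap hangs level over it. I lower it with a small shift of -0.5 cm in tool y.

Call:
jog_arm:
  rows: "0 -0.5 3 0 0 0 0.4; 0 0 4 0 0 0 0.4; 0 0 4 0 0 0 0.4; 0 0 2.2 0 0 0 0.4; 0 0 0.8 0 0 0 0.4"

```text
time: 13.05
position: [0.4747, 0.1547, 0.0442]
tool_rot: [3.019, 0.867, -0.004]
ft_force: [-0.5, -0.8, -0.8]
grip_width: 0.399
grip_force: 20.0
```

Call:
jog_arm:
  rows: "0 0 0.4 0 0 0 0.4; 0 0 0 0 0 0 0.4; 0 0 0 0 0 0 0.4"

```text
time: 13.42
position: [0.4762, 0.1562, 0.0425]
tool_rot: [-3.018, -0.869, -0.003]
ft_force: [-0.6, 0.7, -0.1]
grip_width: 0.399
grip_force: 20.0
```

Run:
```python
from h import *
show();d=load('w7');print([atz(d,*p,.016)[:2] for p in((176,194),(355,190),(265.5,192))])
```

```text
13.43 [0.4762 0.1562 0.0425] yaw -57.87 F [-0.59  0.67 -0.07] T [-0.09   0.104  0.015] w 34.7 gf 19.99981462955475 q7 -0.0
[array([0.42490413, 0.22846016]), array([0.52341137, 0.0791823 ]), array([0.47421905, 0.15365694])]
```

Call:
jog_arm:
  rows: "0 0 0.5 0 0 0 0.4; 0 0 0.3 0 0 0 0.4; 0 0 0.1 0 0 0 0.4; 0 0 0.1 0 0 0 0.4; 0 0 0 0 0 0 0.4"

```text
time: 14.05
position: [0.4754, 0.1558, 0.0315]
tool_rot: [3.019, 0.869, 0.0]
ft_force: [-0.1, 0.7, -1.0]
grip_width: 0.399
grip_force: 20.0
```

```bash
python3 -c "
from h import *
show()"
```

```text
14.05 [0.4754 0.1558 0.0315] yaw -57.87 F [-0.08  0.75 -0.99] T [-0.124  0.114  0.007] w 34.7 gf 19.999851286411285 q7 0.002
```

Call:
jog_arm:
  rows: "0 0 0.1 0 0 0 0.4; 0 0 0.05 0 0 0 0.4; 0 0 0 0 0 0 0.4"

```text
time: 14.42
position: [0.4756, 0.1559, 0.0305]
tool_rot: [-3.019, -0.869, -0.0]
ft_force: [-1.3, -0.4, 4.8]
grip_width: 0.402
grip_force: 20.0
```

```bash
python3 -c "
from h import *
show()"
```

```text
14.43 [0.4756 0.1559 0.0305] yaw -57.87 F [-1.28 -0.35  4.81] T [-0.246  0.541  0.004] w 34.9 gf 20.000552237033844 q7 -0.003
```

Fz is +4.8 N, so the cap stands on the floor. I release it by opening gradually, then rise.

Call:
jog_arm:
  rows: "0 0 -0.05 0 0 0 0.1; 0 0 0 0 0 0 -0.1; 0 0 0 0 0 0 -0.4; 0 0 0 0 0 0 -0.9; 0 0 0 0 0 0 -0.9"

```text
time: 15.05
position: [0.4754, 0.1559, 0.0305]
tool_rot: [-3.019, -0.869, -0.0]
ft_force: [0.2, 0.3, 0.3]
grip_width: 0.798
grip_force: 0.0
```

Call:
jog_arm:
  rows: "0 0 0 0 0 0 -0.9; 0 0 0 0 0 0 -0.9; 0 0 -1 0 0 0 -0.9; 0 0 -2 0 0 0 -0.9; 0 0 -4 0 0 0 -0.9"

```text
time: 15.68
position: [0.4743, 0.1553, 0.1006]
tool_rot: [3.018, 0.869, -0.004]
ft_force: [0.5, 0.5, 0.1]
grip_width: 0.948
grip_force: 0.0
```

Call:
jog_arm:
  rows: "0 0 -5 0 0 0 -0.9; 0 0 -4 0 0 0 -0.9; 0 0 -2 0 0 0 -0.9; 0 0 0 0 0 0 -0.9; 0 0 0 0 0 0 -0.9"

```text
time: 16.3
position: [0.4748, 0.1556, 0.2098]
tool_rot: [3.019, 0.869, -0.002]
ft_force: [-0.4, -1.2, 0.1]
grip_width: 0.954
grip_force: 0.0
```

Run:
```python
from h import *
show();d=save('wrist','w8');s=save('side','s8')
cv2.imwrite("pics/c8.png",np.hstack([cv2.resize(s["img"][130:290,140:380],(480,320)),cv2.resize(d["img"],(320,320))]))
```

```text
16.3 [0.4748 0.1556 0.2098] yaw -57.87 F [-0.36 -1.17  0.07] T [-0.049  0.117  0.024] w 83.0 gf 0.0 q7 -0.002
```

View pics/c8.png

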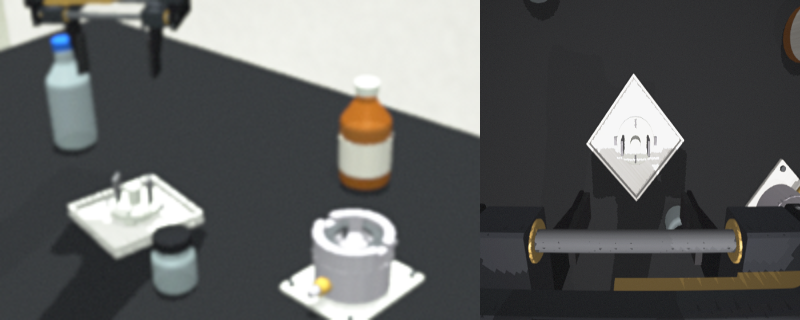

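The cap stands upright in the middle of the tray, around (635,140) in the wrist half, and the gripper is well clear of it.

```bash
python3 -c "
from h import *
print(ticket.close_job())"
```

```text
the job is handed in; nothing more can be done
None
```

The cap was squeezed, turned to its stop at about 40°, lifted out and set upright in the middle of the tray; the bystanders were not touched, and the job is handed in (no verdict was returned).

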